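Clear the used caps and cuvette into the lidded trough

TASK

The test run is over, so clear the grey waste tray: with the fingertips, sweep the two white vial caps and the used clear cuvette along its deck and over the edge into the open trough, without picking any of them up. Once all three lie down in the trough, push the yellow trough lid over and press it fully shut so that nothing can spill on the drive, then take the hand away. Leave the red-lidded cup, the green-banded vial and the marker where they are.

Things in the scene. Friction and masses are not known exactly. Their poses are not given: they have to be found in the camera images.
- tray: Grey moulded tray, fixed, 158 mm (its x) by 190 mm (its y); origin at the centre of its underside, on the worktop. Its y points from deck to trough, the way to sweep. Flat deck with dark inlay: y -91 to +31 mm, x -75 to +75 mm, top 42 mm up. Rims 4 mm thick, tops 50 mm up (8 mm above the deck), stand along both long sides (deck and trough) and at the deck's end y = -91 mm.
- deck_edge (a point): Middle of the deck's straight edge (tray y = +31 mm, deck height) over which things drop into the trough; no rim here. Axes as the tray's.
- trough_floor (a point): Centre of the trough's floor, axes as the tray's. The trough spans tray y 31 to 91 mm, x -75 to +75 mm; floor 4 mm above the worktop, 38 mm below the deck; its outer wall (y 91 to 95 mm) is 42 mm high.
- trough_lid (a joint): Angle of the yellow trough lid, rad: 0 shut (flat over the trough), pi/2 upright, at most 2.1 (leaning outwards, away from the deck); starts open at 1.7 to 1.95. The hinge is stiff: the lid stays where it is left and does not fall shut; about 1 N at its free edge moves it.
- lid_hinge (a point): Middle of the lid's hinge line, fixed to the tray above the trough's outer wall (tray y = +95 mm, 46 mm up); the line runs along the tray's x.
- lid_edge (a point): Middle of the lid's free edge, 68 mm from the hinge line. The lid is 146 mm along the hinge, 3 mm thick; a bead 3 mm proud runs along the free edge on the upper side (turned away from the trough). When shut, its top is 46 mm above the worktop and its edge lies 4 mm over the deck.
- cap_1_center (a point): Centre of a white round vial cap, 20 mm across, 14 mm high, lying flat on the deck; it weighs about 12 g and slides easily.
- cap_2_center (a point): Centre of a second cap just like it.
- cuvette_center (a point): Centre of the used clear plastic cuvette, a square bar 12.4 x 12.4 x 45 mm lying on its side on the deck, its length along this point's x axis, roughly across the sweep (up to 0.4 rad askew); about 15 g.
- red_cup: White sample cup with a red lid, 50 mm across, 58 mm high, standing beside the tray; origin at the centre of its underside. Bystander.
- green_vial: White reagent vial with a green band, 23 mm across, 50 mm high, standing beside the tray; origin at the centre of its underside. Bystander.
- pen: Permanent marker, grey with a black cap, 137 mm long (its y), 12 mm thick, lying beside the tray; origin at the centre of its underside. Bystander.

How it is judged:
By the outcome, as a careful person would: the job done as asked, in the order asked, and still so for the second after the job is handed in, with the robot touching nothing.
It also fails if it takes over 51 s, if anything falls off the work surface, if the arm or the gripper's body presses on something with over 40 N, if the wrist force passes 120 N, or if a joint passes its speed limit or range.

ROBOT

A 6-joint arm with a two-finger parallel gripper is mounted at the origin on a cart in front of the work surface, level with it; the furniture and walls round the work are solid. World frame = base frame: x ahead of the robot, y to its left, z up, the work surface at z = 0. Lengths are in mm, angles in degrees, forces in N, time in s.
With the tool pointing down it reaches from about 350 to 850 mm from the base axis. Payload 8.1 kg.
Tool frame: the origin (TCP) lies midway between the tips of the shut fingers; the grasp point (between the pads) lies 19 mm behind it; x points along the fingers, y is the direction in which the jaws open and shut, and the axes are right-handed (so a half turn about x gives the same grasp; the last joint's range is limited). The gripper opens to 85 mm and grips with 20 to 120 N. Pads are 22 mm wide; open, the fingers measure 114 mm over their backs; the gripper's body (76 mm by 85 mm) begins 54 mm behind the grasp point. The pads swing forward as they close: fully open they stand 13 mm farther back than shut.
Start: joints at [-80.065, 7.471, 85.268, -0, 87.261, -4.893], TCP at [153.573, -580.018, 197.292] pointing down, gripper open.
Joint ranges: [-169.43, 169.43], [-51.17, 129.36], [1.28, 143.12], [-76.62, 256.62], [0, 156.53], [-152.29, 152.29]. Speed limits (degrees/s): [136.94, 136.94, 159.86, 180, 180, 180].

INTERFACE

Orientations are given as [roll, pitch, yaw] about the fixed x, y, z axes, in that order (R = Rz(yaw) Ry(pitch) Rx(roll)).
In Python, from bench import sense, snapshot, hand_in gives the robot as it stands.
- The arm moves only by the tool drive_tool, never from a script. Its argument "deltas" is a list of rows, each a list of 7 numbers: the closure in counts, from 0 (fully open) to 255 (shut), then the shift along the tool's x, y, z in m, then the turn, a rotation vector about the tool's x, y, z in rad. A call has exactly 10 rows; each row is the pose to reach, as a shift and turn from the pose commanded when the call began, along the tool's axes at that moment; what a row does not reach only later rows make up. A row lasts 1/12 s, in which the tool goes at most 41.7 mm and 7.16 degrees, less where a joint would pass 70% of its speed; a pose out of reach is approached as far as the arm can. A call with a gripper value outside its range is refused whole. The fingers move at their own pace and stop on an object; "squeeze" is the grip in N (left out, the last holds). Time passes only in rows, so rows that repeat a pose let the fingers close, or fill a call up. It gives the time, the measured TCP pose, the force and the opening at its end, in the units of the state.
- sense(): the state, without advancing time (a new reading comes with each control period).
- snapshot(name): name is "scene" or "top" or "wrist"; returns a dict with "frame" (384x512x3 uint8, blue, green, red), "fx", "fy", "cx", "cy" (pixels), "rvec" (rotation vector, rad) and "tvec" (3), from world to camera coordinates, as OpenCV has them. Camera axes: x right, y down, z forward; pixel columns grow to the right and rows downward; lengths in mm; the calibration is good to about 2 mm. A picture is of the moment at which its call begins. There is no depth.
- hand_in(): hands the job in, once; it reports no verdict.
The state is a dict: "time": time; "joint_pos": joint angles; "qd": joint speeds; "joint_efforts": joint torques, N m; "tool_pos": TCP position; "tcp_rot": TCP orientation; "ft_force": force on the tool from outside, world axes, zero at the start; "wrist_torque": the same for the moment, N m; "finger_gap": finger opening in mm.
Only numpy, scipy, OpenCV 4.12 (cv2) and the standard library are available. Lean on these libraries where they do the work, as an engineer would, in place of code of your own. Each camera call takes 0.05 s, during which the arm holds its last target.

## Working session

There is one attempt and no reset: what is moved stays moved. The work goes in short steps, Python scripts to look and compute and a tool call to move; the robot and the scene stay as the last step left them, time stands still between calls to the robot, and variables do not carry over. Pictures are saved under pics/ and viewed, and the job is handed in when it is done.

Besides the shell and the picture viewer there is one more tool, called after "Call:" by a JSON object that holds its "name" and its "arguments". drive_tool: Moves the arm, as the interface text tells. Its arguments: {"type":"object","properties":{"deltas":{"type":"array","items":{"type":"array","items":{"type":"number"}}},"squeeze":{"type":"number"}},"required":["deltas"]}

```bash
mkdir -p pics; ls
python3 - <<'E'
from bench import sense,snapshot
import cv2
for n in ("scene","top","wrist"):
    s=snapshot(n); cv2.imwrite(f"pics/{n}0.png",s["frame"])
    print(n,s["fx"],s["fy"],s["cx"],s["cy"],s["rvec"],s["tvec"])
s=sense();print(s)
E
```

```text
pics
scene 449.8329860718231 449.8329860718231 250.04308632658774 188.3590751654646 [ 0.7002058  -2.49990562  1.31422216] [612.98892235  20.60271951 928.84086556]
top 409.1028225364557 409.1028225364557 256.3177181627289 193.02423458224015 [ 2.16387968 -2.04764176  0.22835695] [297.79315719 530.64449563 784.61620982]
wrist 317.7511436972766 317.7511436972766 254.31007436890584 192.0037160514906 [-2.2790345   1.75527536  0.28221653] [-598.97708986  -38.87729794  379.12857317]
{'time': 0.15, 'joint_pos': array([-8.00642958e+01,  7.50557753e+00,  8.53162169e+01, -6.21207506e-04,
        8.72605337e+01, -4.89191449e+00]), 'qd': array([-0.03260821, -0.21512918, -0.2477298 , -0.11861566,  0.04358341,
        0.01009707]), 'joint_efforts': array([-1.05230200e-03, -5.70059323e+01, -5.01162744e+01, -3.73975390e-04,
        9.55277734e-03,  7.64782499e-06]), 'tool_pos': array([ 153.49400316, -579.54394535,  196.46899512]), 'tcp_rot': array([-94.46012089,  89.91766955, 100.36752796]), 'ft_force': array([-0.61298586,  0.89755082, -0.60459512]), 'wrist_torque': array([0.00043351, 0.02348442, 0.00912427]), 'finger_gap': 85.20556282558736}
```

View pics/scene0.png

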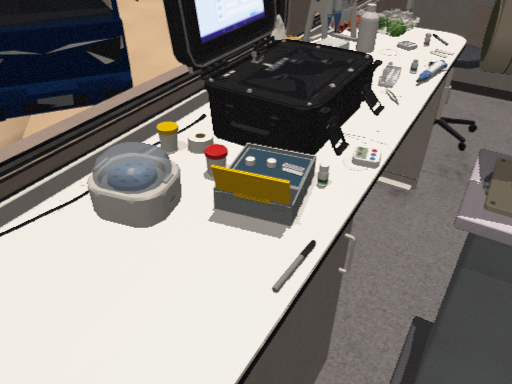

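View pics/top0.png

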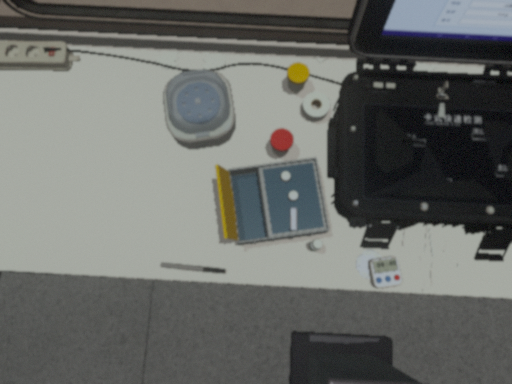

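View pics/wrist0.png

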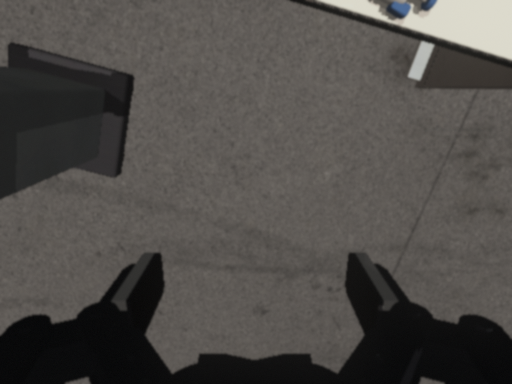

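The top view shows the tray at about (278,201), caps at (286,176) and (293,195), the cuvette at (294,219), and the lid open on the left at about (227,202). The cup is at (281,141), the vial at (316,245) and the pen at (193,267). Next I'll zoom in for corners.

Run:
```python
import cv2
a=cv2.imread("pics/top0.png")[125:275,195:345]
cv2.imwrite("pics/top0z.png",cv2.resize(a,(600,600),interpolation=cv2.INTER_CUBIC))
a=cv2.imread("pics/scene0.png")[130:240,190:340]
cv2.imwrite("pics/scene0z.png",cv2.resize(a,(750,550),interpolation=cv2.INTER_CUBIC))
```

```text
(no output)
```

View pics/top0z.png

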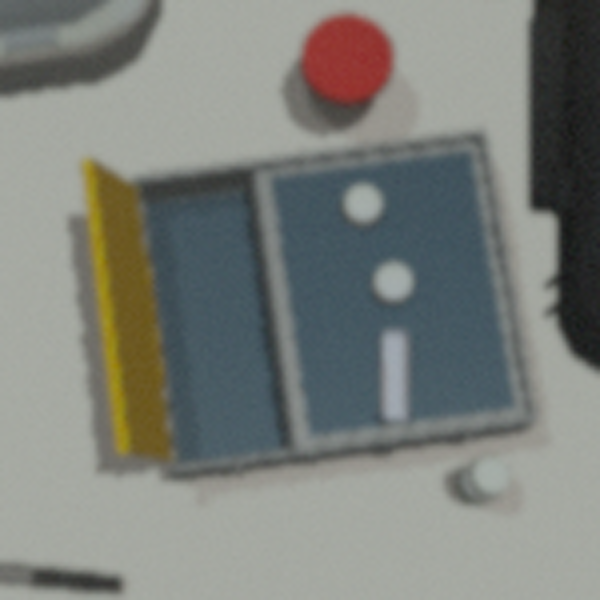

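View pics/scene0z.png

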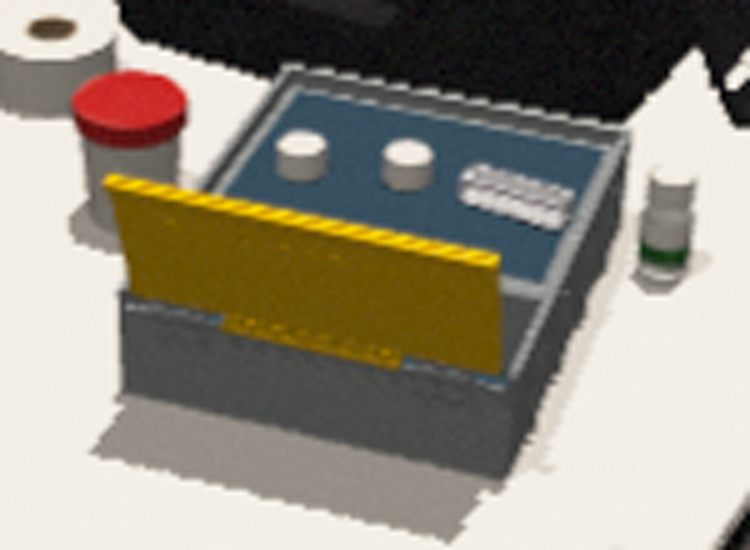

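```bash
cat > h.py <<'E'
import numpy as np,cv2
from bench import sense,snapshot
C={"top":(409.1028,409.1028,256.3177,193.0242,[2.16387968,-2.04764176,0.22835695],[297.79315719,530.64449563,784.61620982]),
"scene":(449.833,449.833,250.0431,188.3591,[0.7002058,-2.49990562,1.31422216],[612.98892235,20.60271951,928.84086556])}
def KRT(n,s=None):
    if s is not None: c=(s["fx"],s["fy"],s["cx"],s["cy"],s["rvec"],s["tvec"])
    else: c=C[n]
    K=np.array([[c[0],0,c[2]],[0,c[1],c[3]],[0,0,1.]])
    return K,cv2.Rodrigues(np.array(c[4],float))[0],np.array(c[5],float)
def ray(n,uv,z,s=None):
    K,R,t=KRT(n,s); d=R.T@np.linalg.inv(K)@[uv[0],uv[1],1]; o=-R.T@t
    return o+d*(z-o[2])/d[2]
def proj(n,P,s=None):
    K,R,t=KRT(n,s); p=(np.atleast_2d(P)@R.T+t)@K.T
    return p[:,:2]/p[:,2:]
E
cat > fit.py <<'E'
from h import *
from scipy.optimize import least_squares
Z=lambda u,v:(195+u/4,125+v/4)
S=lambda u,v:(190+u/5,130+v/5)
# guess
for p,z in [((484,133),50),((536,425),50),((165,473),42),((132,178),42)]: print(ray("top",Z(*p),z).round(1))
E
python3 fit.py
```

```text
[597.2 204.7  50. ]
[443.7 174.7  50. ]
[409.7 361.8  42. ]
[564.4 389.5  42. ]
```

```bash
cat >> fit.py <<'E'
obs=[("top",Z(484,133),(79,-95,50)),("top",Z(536,425),(-79,-95,50)),("top",Z(165,473),(-79,95,46)),("top",Z(132,178),(79,95,46)),
("scene",S(290,68),(79,-95,50)),("scene",S(628,130),(-79,-95,50)),("scene",S(503,478),(-79,95,0)),("scene",S(124,398),(79,95,0))]
def W(q,p):
    c,s=np.cos(q[2]),np.sin(q[2]); p=np.array(p,float); return np.array([q[0]+c*p[0]-s*p[1],q[1]+s*p[0]+c*p[1],p[2]])
def f(q): return np.concatenate([proj(n,W(q,p))[0]-np.array(uv) for n,uv,p in obs])
r=least_squares(f,[505,283,.18],loss='soft_l1'); q=r.x
print(q,np.degrees(q[2]),f(q).reshape(-1,2).round(1).tolist())
def T(q,w):
    c,s=np.cos(q[2]),np.sin(q[2]); d=w[:2]-q[:2]; return np.array([c*d[0]+s*d[1],-s*d[0]+c*d[1]])
for nm,uv,z in [("cap1",Z(363,204),56),("cap2",Z(394,282),56),("cuvA",Z(395,330),50),("cuvB",Z(395,419),50),("cup",Z(347,59),58),("vial",Z(490,478),50),("lidtop1",Z(88,160),110),("lidtop2",Z(120,452),110)]:
    w=ray("top",uv,z); print(nm,w.round(1),T(q,w).round(1))
for nm,uv,z in [("cap1",S(302,141),56),("cap2",S(408,151),56),("cuvA",S(468,180),48),("cuvB",S(570,205),48),("cup",S(130,98),58),("vial",S(674,175),50)]:
    w=ray("scene",uv,z); print(nm,w.round(1),T(q,w).round(1))
# lid edge: search angle
for a in (1.6,1.7,1.8,1.9,2.0):
    e=[W(q,(x,95-68*np.cos(a),46+68*np.sin(a))) for x in (73,-73)]
    print(a,[(np.array(proj("top",p)[0])-[195,125])*4 for p in e],[(np.array(proj("scene",p)[0])-[190,130])*5 for p in e])
E
python3 fit.py
```

```text
[597.2 204.7  50. ]
[443.7 174.7  50. ]
[409.7 361.8  42. ]
[564.4 389.5  42. ]
[5.03539674e+02 2.83053294e+02 1.86336595e-01] 10.67630043421538 [[0.2, -0.7], [-0.2, 0.1], [-0.1, 0.5], [-0.9, -0.2], [-0.2, -1.9], [1.7, -0.8], [0.8, 0.9], [-1.0, -1.8]]
cap1 [553.2 267.5  56. ] [ 45.9 -24.5]
cap2 [512.7 249.9  56. ] [  2.8 -34.2]
cuvA [488.8 248.   50. ] [-21.  -31.7]
cuvB [442.8 246.4  50. ] [-66.5 -24.7]
cup [631.4 279.2  58. ] [125.  -27.5]
vial [415.5 197.4  50. ] [-102.4  -67.8]
lidtop1 [553.4 406.  110. ] [ 71.8 111.5]
lidtop2 [412.1 380.2 110. ] [-71.9 112.5]
cap1 [552.4 271.   56. ] [ 45.8 -20.9]
cap2 [511.5 254.4  56. ] [  2.5 -29.6]
cuvA [485.6 249.6  48. ] [-23.8 -29.6]
cuvB [441.9 244.5  48. ] [-67.7 -26.5]
cup [630.5 282.6  58. ] [124.7 -24. ]
vial [414.2 203.5  50. ] [-102.6  -61.6]
1.6 [array([116.77115538, 151.55991286]), array([152.5851888 , 449.17634451])] [array([122.71077303, 145.15274343]), array([511.39517676, 226.33536191])]
1.7 [array([103.00630621, 153.61430693]), array([138.24803529, 451.197227  ])] [array([115.13558644, 155.4792589 ]), array([505.9212712 , 237.71729487])]
1.8 [array([ 89.55231115, 156.03829834]), array([124.20486324, 453.34598003])] [array([107.62749602, 167.41789152]), array([500.31294913, 250.75970554])]
1.9 [array([ 76.57528524, 158.8004267 ]), array([110.63051322, 455.595204  ])] [array([100.27656918, 180.85420216]), array([494.63482537, 265.33607761])]
2.0 [array([ 64.23279264, 161.86450809]), array([ 97.69116675, 457.91624745])] [array([ 93.1733953 , 195.64929697]), array([488.95456152, 281.29403839])]
```

Run:
```python
from h import *
for uv in [(340,75),(335,200),(345,222),(500,228),(380,245),(495,258)]:
    print(uv,[ray("top",uv,z)[:2].round(0).tolist() for z in (0,100,150)])
for uv in [(218,145),(215,95),(325,145),(270,42),(375,62)]:
    print(uv,[ray("scene",uv,z)[:2].round(0).tolist() for z in (0,100,150)])
s=sense()
from scipy.spatial.transform import Rotation as Ro
print(Ro.from_euler('xyz',s["tcp_rot"],degrees=True).as_matrix().round(3), s["joint_pos"].round(1))
```

```text
(340, 75) [[821.0, 146.0], [765.0, 166.0], [737.0, 176.0]]
(335, 200) [[520.0, 154.0], [499.0, 173.0], [488.0, 182.0]]
(345, 222) [[472.0, 131.0], [457.0, 153.0], [449.0, 164.0]]
(500, 228) [[478.0, -204.0], [461.0, -144.0], [453.0, -115.0]]
(380, 245) [[427.0, 56.0], [416.0, 86.0], [411.0, 101.0]]
(495, 258) [[413.0, -189.0], [404.0, -131.0], [399.0, -102.0]]
(218, 145) [[697.0, 179.0], [595.0, 325.0], [544.0, 398.0]]
(215, 95) [[874.0, -66.0], [739.0, 126.0], [672.0, 222.0]]
(325, 145) [[477.0, 39.0], [416.0, 211.0], [386.0, 297.0]]
(270, 42) [[988.0, -614.0], [832.0, -320.0], [754.0, -173.0]]
(375, 62) [[564.0, -618.0], [487.0, -323.0], [448.0, -176.0]]
[[-0.     0.256 -0.967]
 [ 0.001 -0.967 -0.256]
 [-1.    -0.001 -0.   ]] [-80.1   7.5  85.3  -0.   87.3  -4.9]
```

Run:
```python
import cv2
from h import *
a=cv2.imread("pics/scene0.png")[40:180,200:400]
cv2.imwrite("pics/scene0c.png",cv2.resize(a,(800,560),interpolation=cv2.INTER_CUBIC))
a=cv2.imread("pics/top0.png")[60:260,310:410]
cv2.imwrite("pics/top0c.png",cv2.resize(a,(300,600),interpolation=cv2.INTER_CUBIC))
s=snapshot("wrist"); K,R,t=KRT("",s); st=sense()
from scipy.spatial.transform import Rotation as Ro
M=Ro.from_euler('xyz',st["tcp_rot"],degrees=True).as_matrix()
print("cam in tool",(M.T@(-R.T@t-st["tool_pos"])).round(1), (M.T@R.T@[0,0,1]).round(2))
```

```text
cam in tool [-175.4   -0.5  -81.2] [0.95 0.   0.31]
```

View pics/scene0c.png

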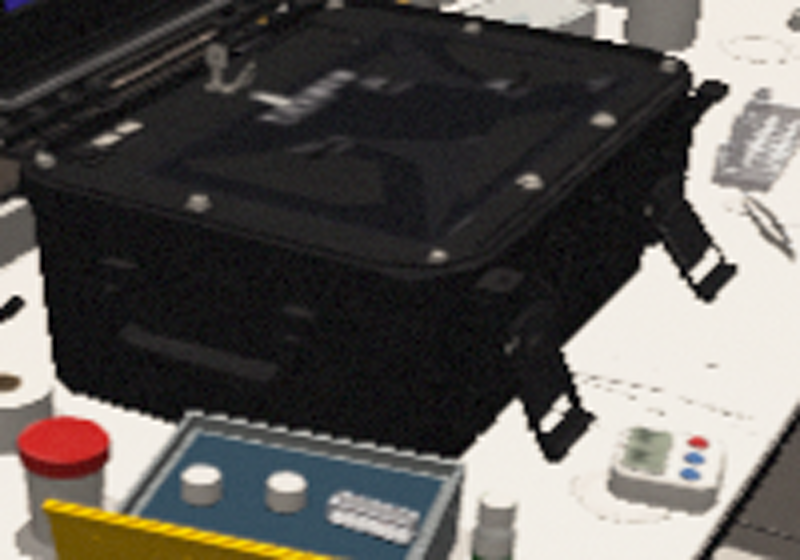

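View pics/top0c.png

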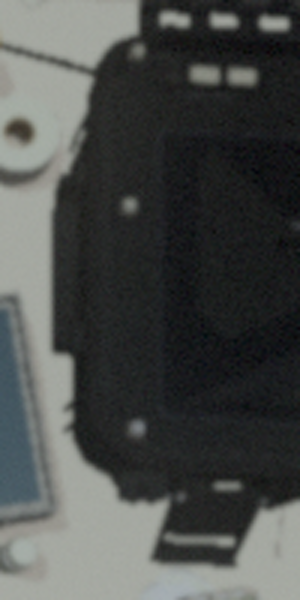

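Run:
```python
from h import *
Ps=[KRT(n)[0]@np.c_[KRT(n)[1],KRT(n)[2]] for n in("top","scene")]
for a,b in [((355.7,202.7),(309.3,104)),((353,128.3),(249.5,90.75))]:
    X=cv2.triangulatePoints(Ps[0],Ps[1],np.array(a),np.array(b)).ravel();X=X[:3]/X[3];print(X.round(1))
    z=X[2]
for uv in [(328,177),(328,120),(334,195),(340,215)]:
    print(uv,[ray("top",uv,z)[:2].round(0).tolist() for z in (90,140,160)])
```

```text
[486.1 143.5 145.1]
[630.2 148.4 143.7]
(328, 177) [[547.0, 185.0], [533.0, 194.0], [528.0, 198.0]]
(328, 120) [[668.0, 188.0], [647.0, 196.0], [638.0, 199.0]]
(334, 195) [[511.0, 173.0], [499.0, 182.0], [495.0, 186.0]]
(340, 215) [[471.0, 161.0], [463.0, 171.0], [459.0, 175.0]]
```

```bash
cat > go.py <<'E'
import sys
from h import *
from scipy.spatial.transform import Rotation as Ro
Q=(503.54,283.05,0.18634)
def W(p):
    c,s=np.cos(Q[2]),np.sin(Q[2]); return np.array([Q[0]+c*p[0]-s*p[1],Q[1]+s*p[0]+c*p[1],p[2]])
def T(w):
    c,s=np.cos(Q[2]),np.sin(Q[2]); d=np.array(w[:2])-Q[:2]; return np.array([c*d[0]+s*d[1],-s*d[0]+c*d[1],w[2]])
if __name__=="__main__":
    # args: x y z (tray coords) triples, then yaw world deg of tool y via last arg "yaw=.."
    s=sense(); M=Ro.from_euler('xyz',s["tcp_rot"],degrees=True).as_matrix()
    print("t",s["time"],"tray",T(s["tool_pos"]).round(1),"gap",round(s["finger_gap"],1),"F",s["ft_force"].round(1),"j",s["joint_pos"].round(0))
    print("yaw_y",np.degrees(np.arctan2(M[1,1],M[0,1])).round(2),"toolx",M[:,0].round(3))
    a=[float(v) for v in sys.argv[1:]]
    for i in range(0,len(a),3):
        w=W(a[i:i+3]); print(a[i:i+3],"world",w.round(0),"delta m",((M.T@(w-s["tool_pos"]))/1000).round(4))
E
python3 go.py 46 -17 190
```

```text
t 0.2 tray [-503.8 -782.9  196.6] gap 85.0 F [0.6 0.7 0.1] j [-80.   8.  85.  -0.  87.  -5.]
yaw_y -75.18 toolx [-0.     0.001 -1.   ]
[46.0, -17.0, 190.0] world [552. 275. 190.] delta m [ 0.0075 -0.7241 -0.6038]
```

Call:
{"name": "drive_tool", "arguments": {"deltas": [[130,0,-0.724,-0.604,0.072,0,0],[130,0,-0.724,-0.604,0.072,0,0],[130,0,-0.724,-0.604,0.072,0,0],[130,0,-0.724,-0.604,0.072,0,0],[130,0,-0.724,-0.604,0.072,0,0],[130,0,-0.724,-0.604,0.072,0,0],[130,0,-0.724,-0.604,0.072,0,0],[130,0,-0.724,-0.604,0.072,0,0],[130,0,-0.724,-0.604,0.072,0,0],[130,0,-0.724,-0.604,0.072,0,0]], "squeeze": 20}}

```text
time: 1.03
tool_pos: [330.0, -200.6, 197.4]
tcp_rot: [132.7, 90.0, -36.6]
ft_force: [0.4, -0.6, -0.1]
finger_gap: 42.1
```

```bash
python3 go.py 46 -17 190
```

```text
t 1.0333 tray [-260.2 -443.1  197.4] gap 42.1 F [ 0.4 -0.6 -0.1] j [-39. -28. 116.   0.  91.  40.]
yaw_y -79.33 toolx [ 0.001 -0.    -1.   ]
[46.0, -17.0, 190.0] world [552. 275. 190.] delta m [ 0.0073 -0.4262 -0.3061]
```

Call:
{"name": "drive_tool", "arguments": {"deltas": [[130,0,-0.426,-0.306,0,0,0],[130,0,-0.426,-0.306,0,0,0],[130,0,-0.426,-0.306,0,0,0],[130,0,-0.426,-0.306,0,0,0],[130,0,-0.426,-0.306,0,0,0],[130,0,-0.426,-0.306,0,0,0],[130,0,-0.426,-0.306,0,0,0],[130,0,-0.426,-0.306,0,0,0],[130,0,-0.426,-0.306,0,0,0],[130,0,-0.426,-0.306,0,0,0]]}}

```text
time: 1.87
tool_pos: [506.1, 177.6, 197.1]
tcp_rot: [128.0, 90.0, -41.2]
ft_force: [0.4, -0.7, 0.2]
finger_gap: 42.3
```

```bash
python3 go.py 46 -17 100
```

```text
t 1.8667 tray [ -17.1 -104.1  197.1] gap 42.3 F [ 0.4 -0.7  0.2] j [14. -2. 95. -0. 87. 93.]
yaw_y -79.27 toolx [ 0. -0. -1.]
[46.0, -17.0, 100.0] world [552. 275. 100.] delta m [ 0.0971 -0.0871 -0.0631]
```

Call:
{"name": "drive_tool", "arguments": {"deltas": [[130,0,-0.04,-0.029,0,0,0],[130,0,-0.07,-0.05,0,0,0],[130,0.01,-0.087,-0.063,0,0,0],[130,0.03,-0.087,-0.063,0,0,0],[130,0.06,-0.087,-0.063,0,0,0],[130,0.08,-0.087,-0.063,0,0,0],[130,0.09,-0.087,-0.063,0,0,0],[130,0.097,-0.087,-0.063,0,0,0],[130,0.097,-0.087,-0.063,0,0,0],[130,0.097,-0.087,-0.063,0,0,0]]}}

```text
time: 2.7
tool_pos: [552.0, 272.5, 101.3]
tcp_rot: [-168.1, 89.9, 22.5]
ft_force: [0.6, 0.3, 1.0]
finger_gap: 41.7
```

```bash
python3 go.py 46 -17 44
python3 - <<'E'
from h import *
from go import W
w=snapshot("wrist"); 
f=w["frame"].copy()
for p,c in [((45.9,-22.7,56),(0,0,255)),((2.6,-32,56),(0,0,255)),((-22.5,-30.5,54.4),(0,255,0)),((-67,-25.5,54.4),(0,255,0)),((75,31,42),(255,255,0)),((-75,31,42),(255,255,0)),((46,-17,44),(255,0,255))]:
    u=proj("",W(p),w)[0].round().astype(int); print(p,u); cv2.circle(f,tuple(map(int,u)),3,c,1)
cv2.imwrite("pics/w1.png",f)
s=snapshot("scene");cv2.imwrite("pics/s1.png",cv2.resize(s["frame"][60:240,160:360],(800,720)) [:600])
E
```

```text
t 2.7 tray [ 45.7 -19.4 101.3] gap 41.7 F [0.6 0.3 1. ] j [ 21.  13.  89.   0.  78. 101.]
yaw_y -79.31 toolx [ 0.001  0.    -1.   ]
[46.0, -17.0, 44.0] world [552. 275.  44.] delta m [ 0.0573 -0.0024 -0.0003]
(45.9, -22.7, 56) [259 203]
(2.6, -32, 56) [271 255]
(-22.5, -30.5, 54.4) [269 281]
(-67, -25.5, 54.4) [262 326]
(75, 31, 42) [188 160]
(-75, 31, 42) [199 323]
(46, -17, 44) [252 197]
```

View pics/w1.png

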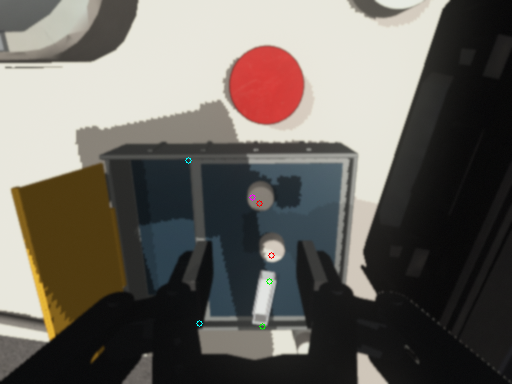

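View pics/s1.png

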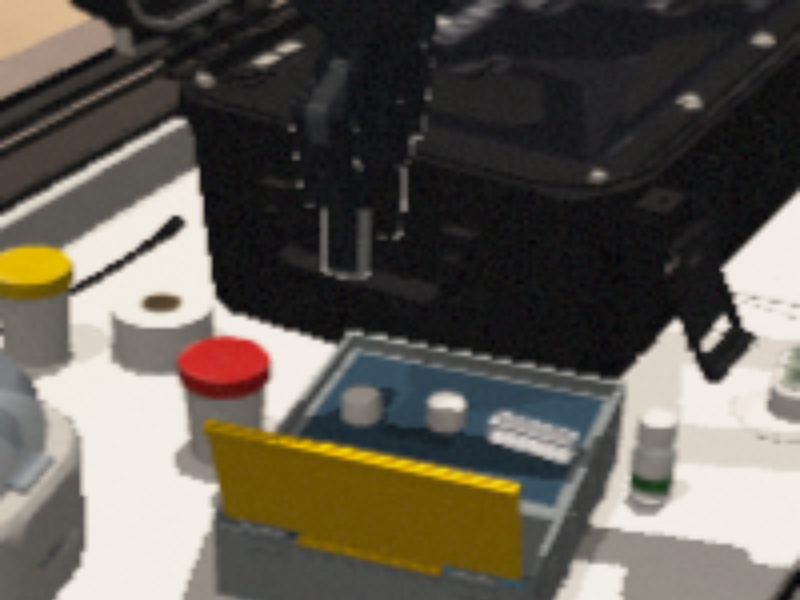

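Call:
{"name": "drive_tool", "arguments": {"deltas": [[130,0.02,-0.002,0,0,0,0],[130,0.04,-0.002,0,0,0,0],[130,0.05,-0.002,0,0,0,0],[130,0.057,-0.002,0,0,0,0],[130,0.057,-0.002,0,0,0,0],[130,0.057,-0.008,0,0,0,0],[130,0.057,-0.016,0,0,0,0],[130,0.057,-0.024,0,0,0,0],[130,0.057,-0.024,0,0,0,0],[130,0.057,-0.024,0,0,0,0]]}}

```text
time: 3.63
tool_pos: [547.2, 297.1, 44.1]
tcp_rot: [-167.1, 89.9, 23.7]
ft_force: [0.3, 0.0, 0.5]
finger_gap: 41.8
```

```bash
cat > look.py <<'E'
import sys
from h import *
n=sys.argv[1]
s=snapshot("scene");a=cv2.resize(s["frame"][110:250,190:340],(600,560),interpolation=cv2.INTER_CUBIC); cv2.imwrite(f"pics/s{n}.png",a)
if len(sys.argv)>2:
    w=snapshot(sys.argv[2]); f=w["frame"]
    if sys.argv[2]=="top": f=cv2.resize(f[125:275,195:345],(600,600),interpolation=cv2.INTER_CUBIC)
    cv2.imwrite(f"pics/w{n}.png",f)
E
python3 go.py 46 54 44; python3 look.py 2 wrist
```

```text
t 3.6333 tray [45.6  5.7 44.1] gap 41.8 F [0.3 0.  0.5] j [ 24.  18.  90.  -0.  72. 103.]
yaw_y -79.22 toolx [ 0.001  0.001 -1.   ]
[46.0, 54.0, 44.0] world [539. 345.  44.] delta m [ 0.0001 -0.0483 -0.0005]
```

View pics/s2.png

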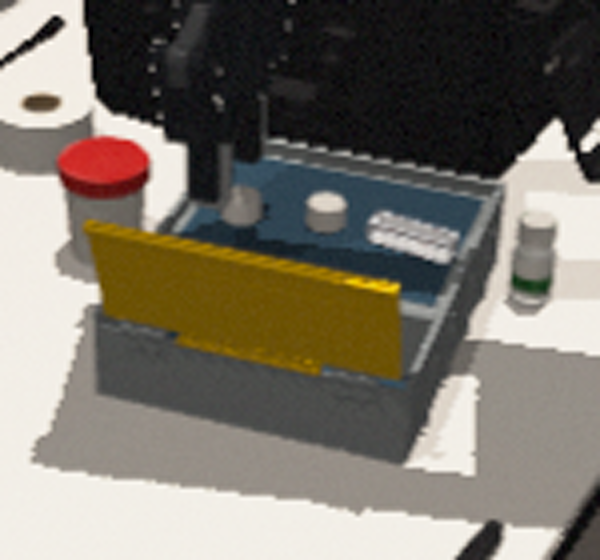

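View pics/w2.png

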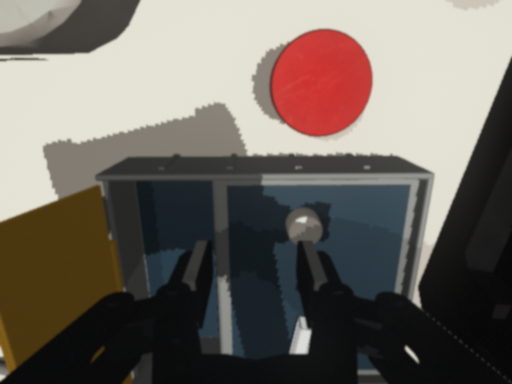

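Run:
```python
from h import *
from go import W,T
for p in [(46,26.6,46),(46,41,46),(46,-15,46),(46,-30,46),(46,-23,56),(46,-14,56),(2.6,-32,56)]:
    print(p,((proj("scene",W(p))[0]-[190,110])*4).round())
w=snapshot("wrist")
for p in [(46,26.6,46),(46,41,46),(46,-15,46),(46,-30,46),(46,-23,56),(46,-14,56),(2.6,-32,56),(75,31,42),(79,-95,50),(79,95,50)]:
    print(p,proj("",W(p),w)[0].round())
```

```text
(46, 26.6, 46) [208. 255.]
(46, 41, 46) [198. 270.]
(46, -15, 46) [237. 215.]
(46, -30, 46) [247. 201.]
(46, -23, 56) [243. 191.]
(46, -14, 56) [237. 199.]
(2.6, -32, 56) [328. 199.]
(46, 26.6, 46) [219. 229.]
(46, 41, 46) [194. 229.]
(46, -15, 46) [288. 229.]
(46, -30, 46) [313. 229.]
(46, -23, 56) [304. 237.]
(46, -14, 56) [288. 237.]
(2.6, -32, 56) [316. 301.]
(75, 31, 42) [210. 181.]
(79, -95, 50) [436. 178.]
(79, 95, 50) [ 92. 178.]
```

Run:
```python
from h import *
from go import W,T
for z in (46,60,70,80,90): print(z,((proj("scene",W((46,34,z)))[0]-[190,110])*4).round(),((proj("scene",W((35,34,z)))[0]-[190,110])*4).round(),((proj("scene",W((57,34,z)))[0]-[190,110])*4).round(), ((proj("scene",W((46,-22,z)))[0]-[190,110])*4).round())
w=snapshot("wrist")
cv2.imwrite("pics/w2z.png",cv2.resize(w["frame"][184:384,100:400],(800,533),interpolation=cv2.INTER_CUBIC))
a=cv2.imread("pics/s2.png")[0:360,100:400]
cv2.imwrite("pics/s2z.png",cv2.resize(a,(600,600*360//300))[:600])
t=snapshot("top"); cv2.imwrite("pics/t2.png",cv2.resize(t["frame"][125:275,195:345],(600,600),interpolation=cv2.INTER_CUBIC))
```

```text
46 [203. 263.] [224. 267.] [182. 258.] [242. 208.]
60 [203. 239.] [224. 244.] [182. 235.] [242. 185.]
70 [203. 222.] [224. 226.] [182. 218.] [242. 168.]
80 [203. 204.] [225. 209.] [182. 200.] [243. 151.]
90 [204. 187.] [225. 191.] [182. 182.] [243. 134.]
```

View pics/w2z.png

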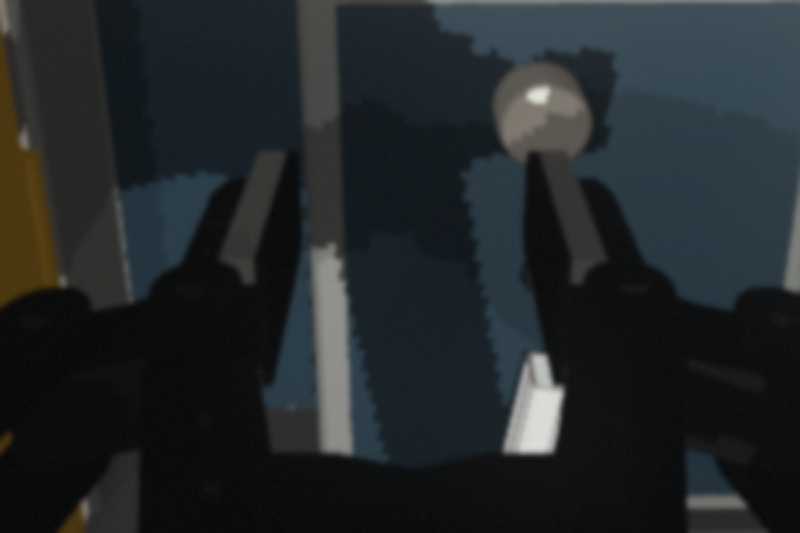

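View pics/s2z.png

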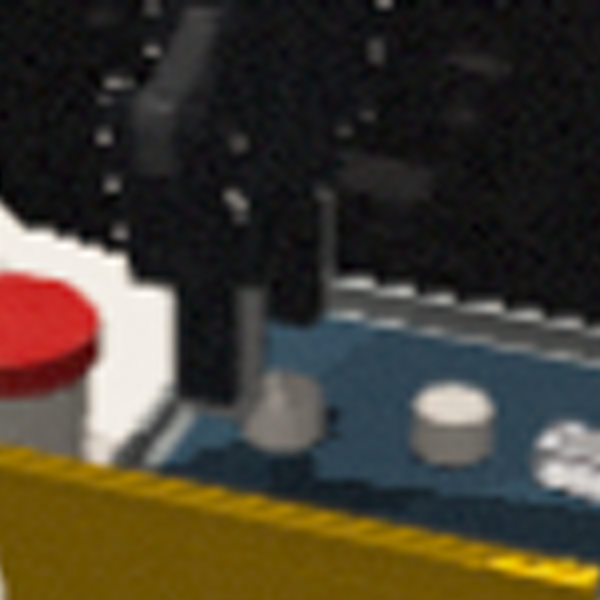

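View pics/t2.png

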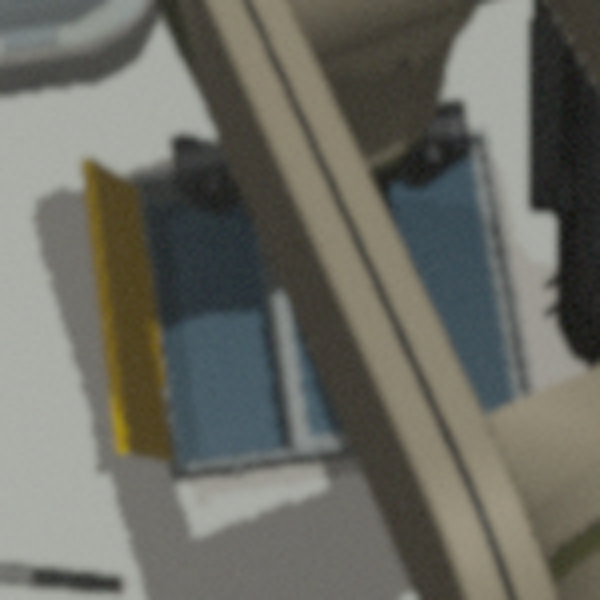

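The wrist and scene views both put the open fingertips at about z 78, well above what the TCP reading implies. I'll raise the hand a little and shut the fingers to see where the tips go.

Call:
{"name": "drive_tool", "arguments": {"deltas": [[130,-0.02,0,0,0,0,0],[200,-0.04,0,0,0,0,0],[255,-0.04,0,0,0,0,0],[255,-0.04,0,0,0,0,0],[255,-0.04,0,0,0,0,0],[255,-0.04,0,0,0,0,0],[255,-0.04,0,0,0,0,0],[255,-0.04,0,0,0,0,0],[255,-0.04,0,0,0,0,0],[255,-0.04,0,0,0,0,0]]}}

```text
time: 4.72
tool_pos: [546.8, 295.9, 82.9]
tcp_rot: [10.0, 90.0, -159.3]
ft_force: [0.3, -0.1, -0.3]
finger_gap: 0.1
```

```bash
python3 go.py ; python3 look.py 3 wrist
python3 - <<'E'
from h import *
from go import W,T
s=sense(); w=snapshot("wrist")
p=T(s["tool_pos"])
for h in (0,10,20,30,40):
  for dx in (-11,0,11):
    q=W((p[0]+dx,p[1],p[2]+h)); print(h,dx,((proj("scene",q)[0]-[190,110])*4).round(),proj("",q,w)[0].round())
E
```

```text
t 4.7167 tray [44.9  4.6 82.9] gap 0.1 F [ 0.3 -0.1 -0.3] j [ 24.  15.  89.   0.  76. 103.]
yaw_y -79.3 toolx [-0.001 -0.    -1.   ]
0 -11 [247. 175.] [255. 245.]
0 0 [226. 171.] [255. 229.]
0 11 [206. 167.] [255. 212.]
10 -11 [247. 158.] [255. 253.]
10 0 [227. 153.] [255. 236.]
10 11 [206. 149.] [255. 218.]
20 -11 [248. 140.] [255. 262.]
20 0 [227. 136.] [255. 244.]
20 11 [206. 132.] [255. 226.]
30 -11 [248. 122.] [255. 272.]
30 0 [227. 118.] [255. 253.]
30 11 [206. 114.] [255. 234.]
40 -11 [249. 104.] [255. 283.]
40 0 [227. 100.] [255. 263.]
40 11 [206.  96.] [255. 243.]
```

View pics/s3.png

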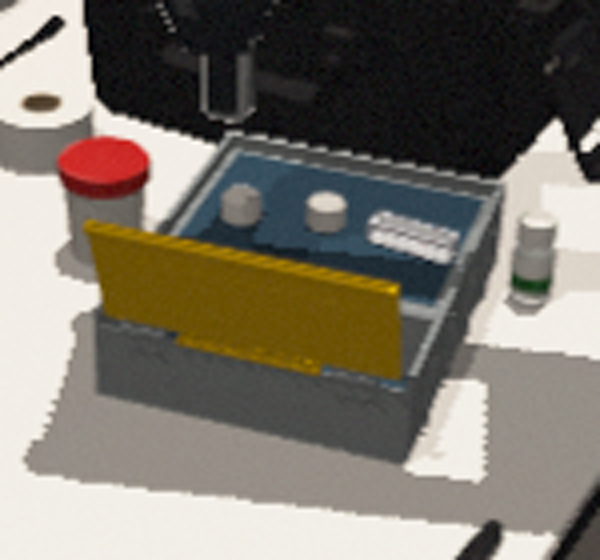

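View pics/w3.png

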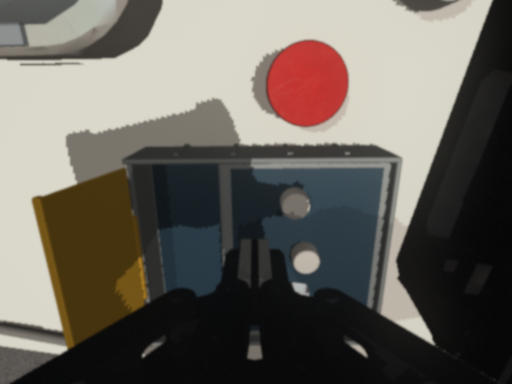

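The scene view puts the shut tip at about (227,118), about 30 mm above the reported TCP. I'll descend carefully onto bare deck and use the force reading to find where the tip really is.

Call:
{"name": "drive_tool", "arguments": {"deltas": [[255,0.015,-0.007,0,0,0,0],[255,0.03,-0.007,0,0,0,0],[255,0.037,-0.007,0,0,0,0],[255,0.039,-0.007,0,0,0,0],[255,0.04,-0.007,0,0,0,0],[255,0.041,-0.007,0,0,0,0],[255,0.042,-0.007,0,0,0,0],[255,0.043,-0.007,0,0,0,0],[255,0.044,-0.007,0,0,0,0],[255,0.044,-0.007,0,0,0,0]]}}

```text
time: 5.7
tool_pos: [545.9, 302.9, 39.5]
tcp_rot: [-164.7, 90.0, 26.0]
ft_force: [0.3, 0.1, -0.1]
finger_gap: -0.1
```

```bash
python3 go.py ; python3 look.py 4 wrist
```

```text
t 5.7 tray [45.3 11.7 39.5] gap -0.1 F [ 0.3  0.1 -0.1] j [ 24.  18.  90.   0.  72. 104.]
yaw_y -79.3 toolx [ 0.  0. -1.]
```

View pics/s4.png

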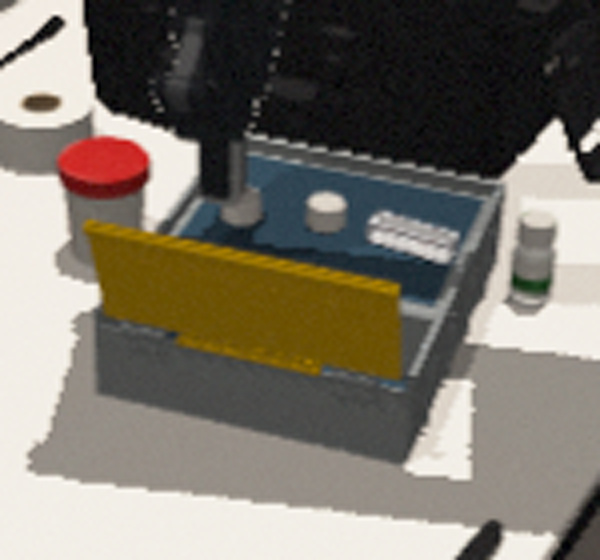

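Still no contact at z 39.5, so the tips really are about 30 mm shorter than the reported TCP. I'll keep probing down to find the offset.

Call:
{"name": "drive_tool", "arguments": {"deltas": [[255,0.01,0,0,0,0,0],[255,0.018,0,0,0,0,0],[255,0.02,0,0,0,0,0],[255,0.021,0,0,0,0,0],[255,0.022,0,0,0,0,0],[255,0.023,0,0,0,0,0],[255,0.024,0,0,0,0,0],[255,0.025,0,0,0,0,0],[255,0.026,0,0,0,0,0],[255,0.026,0,0,0,0,0]]}}

```text
time: 6.63
tool_pos: [545.7, 302.9, 13.2]
tcp_rot: [-14.9, 90.0, 175.8]
ft_force: [0.6, 0.7, -0.0]
finger_gap: -0.0
```

```bash
python3 go.py ; python3 look.py 5 wrist
```

```text
t 6.6333 tray [45.1 11.7 13.2] gap -0.0 F [ 0.6  0.7 -0. ] j [ 24.  20.  91.   0.  69. 104.]
yaw_y -79.3 toolx [-0.  0. -1.]
```

View pics/s5.png

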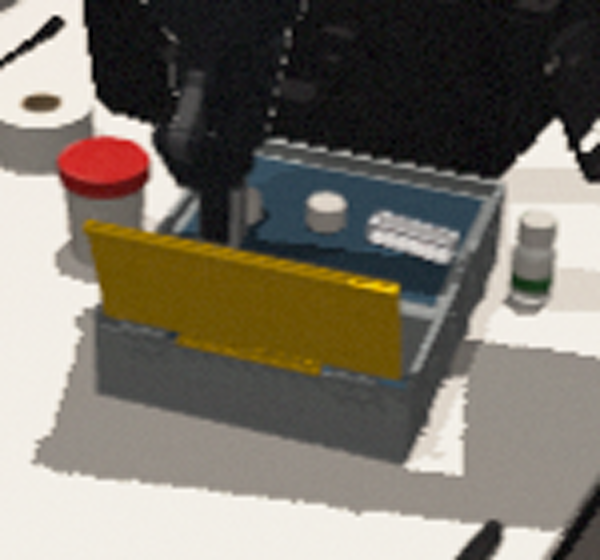

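View pics/w5.png

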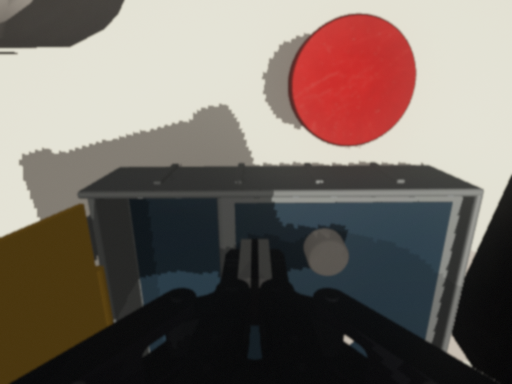

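```bash
cat > tip.py <<'E'
# usage: tip.py tilt_deg x y z [x y z ...] : REAL tip targets in tray coords, jaw along tray x, body tilted toward +y by tilt
import sys
from go import *
L=30.5
s=sense(); M=Ro.from_euler('xyz',s["tcp_rot"],degrees=True).as_matrix()
tip=s["tool_pos"]-L*M[:,0]
print("t",round(s["time"],2),"tip tray",T(tip).round(1),"gap",round(s["finger_gap"],1),"F",s["ft_force"].round(1),"j",s["joint_pos"].round(0))
a=[float(v) for v in sys.argv[1:]]
th=np.radians(a[0])
B=np.array([[0,1,0],[0,0,-1],[-1,0,0]],float) # tool axes in tray cols: x=(0,0,-1), y=(1,0,0), z=(0,-1,0)
Rz=Ro.from_euler('z',Q[2]).as_matrix()
D=Rz@B@Ro.from_euler('y',-th).as_matrix()
print("rotvec",Ro.from_matrix(M.T@D).as_rotvec().round(3))
for i in range(1,len(a),3):
    w=W(a[i:i+3])+L*D[:,0]; print(a[i:i+3],"TCPworld",w.round(0),"delta",(M.T@(w-s["tool_pos"])/1000).round(4))
E
python3 tip.py 15 46 0 100  46 -54 80  46 -54 47.5
```

```text
t 6.73 tip tray [45.2 11.7 43.8] gap 0.1 F [-0.4  0.3  0.3] j [ 24.  20.  91.  -0.  69. 104.]
rotvec [-1.561 -0.206  0.205]
[46.0, 0.0, 100.0] TCPworld [550. 284.  71.] delta [-0.0572  0.0196 -0.0008]
[46.0, -54.0, 80.0] TCPworld [560. 231.  51.] delta [-0.0372  0.0736 -0.0008]
[46.0, -54.0, 47.5] TCPworld [560. 231.  18.] delta [-0.0047  0.0736 -0.0008]
```

Call:
{"name": "drive_tool", "arguments": {"deltas": [[255,-0.03,0.005,0,0,0,0],[255,-0.057,0.02,-0.001,-0.1,-0.013,0.013],[255,-0.057,0.02,-0.001,-1.561,-0.206,0.205],[255,-0.057,0.02,-0.001,-1.561,-0.206,0.205],[255,-0.057,0.02,-0.001,-1.561,-0.206,0.205],[255,-0.057,0.02,-0.001,-1.561,-0.206,0.205],[255,-0.057,0.02,-0.001,-1.561,-0.206,0.205],[255,-0.057,0.02,-0.001,-1.561,-0.206,0.205],[255,-0.057,0.02,-0.001,-1.561,-0.206,0.205],[255,-0.057,0.02,-0.001,-1.561,-0.206,0.205]]}}

```text
time: 7.57
tool_pos: [550.6, 283.5, 70.4]
tcp_rot: [13.6, 79.0, -93.1]
ft_force: [-0.4, 0.5, -0.1]
finger_gap: -0.3
```

```bash
python3 tip.py 15 46 0 100  46 -54 80  46 -54 47.5
```

```text
t 7.57 tip tray [ 47.7  -2.6 100.4] gap -0.3 F [-0.4  0.5 -0.1] j [29. 22. 82. -9. 81. 47.]
rotvec [-0.472 -0.062  0.062]
[46.0, 0.0, 100.0] TCPworld [550. 284.  71.] delta [-0.0002 -0.0005 -0.0002]
[46.0, -54.0, 80.0] TCPworld [560. 231.  51.] delta [0.0295 0.0232 0.0431]
[46.0, -54.0, 47.5] TCPworld [560. 231.  18.] delta [0.0614 0.0218 0.037 ]
```

Call:
{"name": "drive_tool", "arguments": {"deltas": [[255,0.006,0.005,0.009,-0.1,-0.013,0.013],[255,0.012,0.01,0.018,-0.2,-0.026,0.026],[255,0.02,0.016,0.03,-0.32,-0.042,0.042],[255,0.0295,0.023,0.043,-0.42,-0.055,0.055],[255,0.0295,0.023,0.043,-0.472,-0.062,0.062],[255,0.0385,0.023,0.0415,-0.472,-0.062,0.062],[255,0.048,0.022,0.0395,-0.472,-0.062,0.062],[255,0.056,0.022,0.038,-0.472,-0.062,0.062],[255,0.0605,0.022,0.037,-0.472,-0.062,0.062],[255,0.0605,0.022,0.037,-0.472,-0.062,0.062]]}}

```text
time: 8.4
tool_pos: [558.8, 230.5, 16.6]
tcp_rot: [-0.6, 75.0, -80.2]
ft_force: [-0.1, -1.0, -0.1]
finger_gap: -0.1
```

```bash
python3 tip.py 15 46 -54 47.5 46 24 47.5; python3 look.py 6 wrist
```

```text
t 8.4 tip tray [ 44.7 -54.   46.1] gap -0.1 F [-0.1 -1.  -0.1] j [ 27.  22.  89. -15.  74.  21.]
rotvec [-0.005 -0.001  0.004]
[46.0, -54.0, 47.5] TCPworld [560. 231.  18.] delta [-0.0014  0.0015  0.0004]
[46.0, 24.0, 47.5] TCPworld [546. 307.  18.] delta [-0.0215  0.001  -0.075 ]
```

View pics/s6.png

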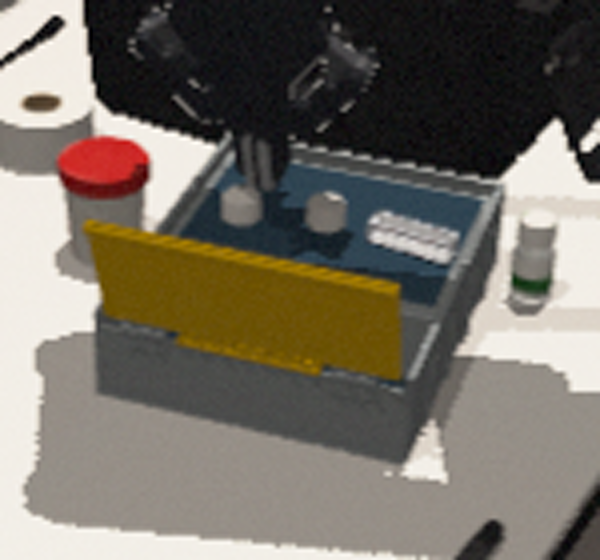

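View pics/w6.png

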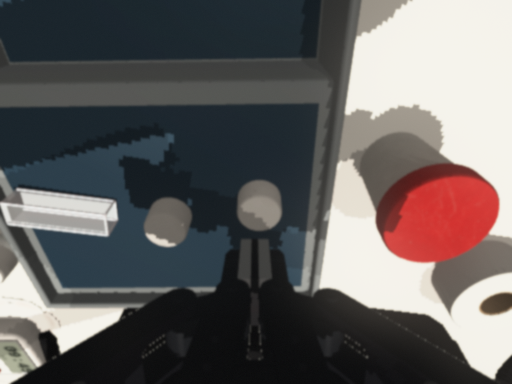

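Call:
{"name": "drive_tool", "arguments": {"deltas": [[255,-0.002,0.001,-0.006,0,0,0],[255,-0.004,0.002,-0.014,0,0,0],[255,-0.0065,0.002,-0.023,0,0,0],[255,-0.009,0.002,-0.032,0,0,0],[255,-0.0115,0.002,-0.041,0,0,0],[255,-0.014,0.002,-0.05,0,0,0],[255,-0.0165,0.002,-0.059,0,0,0],[255,-0.019,0.002,-0.067,0,0,0],[255,-0.0215,0.002,-0.075,0,0,0],[255,-0.0215,0.002,-0.075,0,0,0]]}}

```text
time: 9.33
tool_pos: [547.5, 309.9, 20.3]
tcp_rot: [0.1, 75.1, -79.4]
ft_force: [0.4, 0.3, -0.7]
finger_gap: -0.3
```

```bash
python3 tip.py 15 46 24 80 2.6 -61 80 2.6 -61 47; python3 look.py 7 wrist
```

```text
t 9.33 tip tray [48.2 26.1 49.8] gap -0.3 F [ 0.4  0.3 -0.7] j [ 33.  27.  83. -14.  77.  27.]
rotvec [-0.004 -0.002  0.001]
[46.0, 24.0, 80.0] TCPworld [546. 307.  51.] delta [-0.0287 -0.0022  0.0098]
[2.6, -61.0, 80.0] TCPworld [519. 216.  51.] delta [-0.0068 -0.0452  0.0921]
[2.6, -61.0, 47.0] TCPworld [519. 216.  18.] delta [ 0.0251 -0.0452  0.0837]
```

View pics/w7.png

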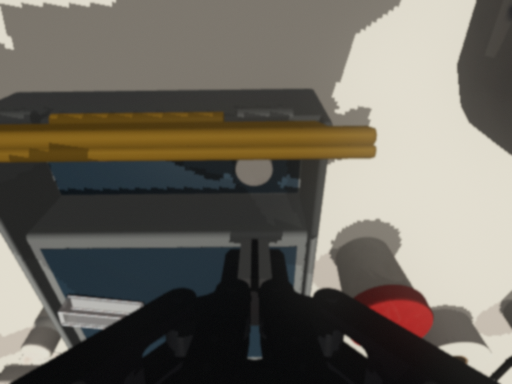

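View pics/s7.png

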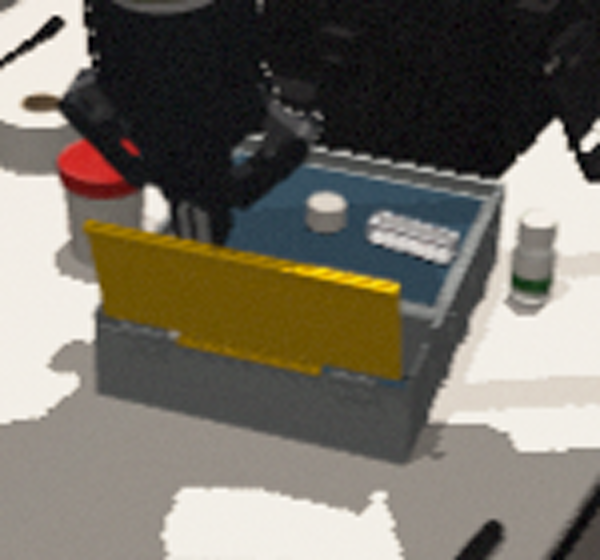

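Cap 1 is in the trough, at about (254,172) in the wrist view. Cap 2 is next.

Call:
{"name": "drive_tool", "arguments": {"deltas": [[255,-0.015,-0.002,0.005,0,0,0],[255,-0.028,-0.004,0.012,0,0,0],[255,-0.022,-0.02,0.04,0,0,0],[255,-0.014,-0.035,0.065,0,0,0],[255,-0.008,-0.044,0.088,0,0,0],[255,-0.007,-0.0445,0.091,0,0,0],[255,0.005,-0.0445,0.088,0,0,0],[255,0.017,-0.0445,0.085,0,0,0],[255,0.0245,-0.0445,0.083,0,0,0],[255,0.0245,-0.0445,0.083,0,0,0]]}}

```text
time: 10.27
tool_pos: [517.9, 214.7, 14.9]
tcp_rot: [-0.9, 75.0, -80.5]
ft_force: [0.1, -0.6, 0.5]
finger_gap: 0.0
```

```bash
python3 tip.py 15 2.6 24 47.5; python3 look.py 8 wrist
```

```text
t 10.27 tip tray [  1.6 -62.   44.3] gap 0.0 F [ 0.1 -0.6  0.5] j [ 27.  16.  96. -15.  72.  22.]
rotvec [-0.004 -0.     0.005]
[2.6, 24.0, 47.5] TCPworld [503. 299.  18.] delta [-0.0253  0.0007 -0.0822]
```

View pics/w8.png

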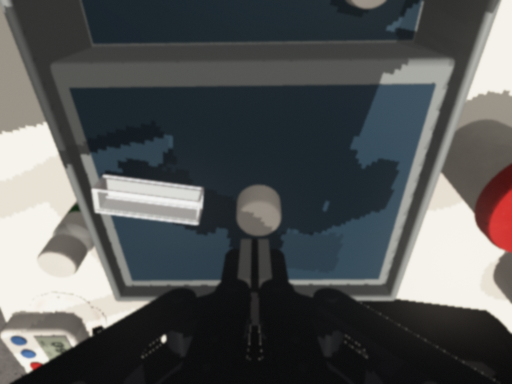

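Call:
{"name": "drive_tool", "arguments": {"deltas": [[255,-0.004,0.001,-0.007,0,0,0],[255,-0.007,0.002,-0.016,0,0,0],[255,-0.0095,0.002,-0.026,0,0,0],[255,-0.0125,0.002,-0.036,0,0,0],[255,-0.015,0.002,-0.046,0,0,0],[255,-0.018,0.002,-0.056,0,0,0],[255,-0.0205,0.002,-0.065,0,0,0],[255,-0.023,0.002,-0.074,0,0,0],[255,-0.0255,0.002,-0.083,0,0,0],[255,-0.0255,0.002,-0.083,0,0,0]]}}

```text
time: 11.2
tool_pos: [505.7, 302.5, 21.2]
tcp_rot: [0.1, 75.1, -79.4]
ft_force: [-0.2, -0.5, 0.2]
finger_gap: -0.1
```

```bash
python3 tip.py 15 2.6 24 80 -44.5 -56 80 -44.5 -56 47; python3 look.py 9 wrist
```

```text
t 11.2 tip tray [ 5.7 26.6 50.7] gap -0.1 F [-0.2 -0.5  0.2] j [ 35.  21.  89. -14.  76.  29.]
rotvec [-0.004 -0.002  0.001]
[2.6, 24.0, 80.0] TCPworld [503. 299.  51.] delta [-0.0277 -0.0031  0.0101]
[-44.5, -56.0, 80.0] TCPworld [472. 212.  51.] delta [-0.0071 -0.0499  0.0876]
[-44.5, -56.0, 47.0] TCPworld [472. 212.  18.] delta [ 0.0248 -0.0499  0.0791]
```

View pics/w9.png

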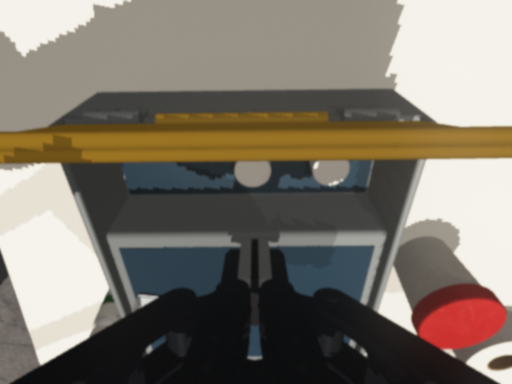

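Call:
{"name": "drive_tool", "arguments": {"deltas": [[255,-0.015,-0.002,0.005,0,0,0],[255,-0.028,-0.004,0.012,0,0,0],[255,-0.022,-0.02,0.04,0,0,0],[255,-0.014,-0.035,0.065,0,0,0],[255,-0.008,-0.049,0.085,0,0,0],[255,-0.007,-0.049,0.087,0,0,0],[255,0.005,-0.049,0.084,0,0,0],[255,0.016,-0.049,0.081,0,0,0],[255,0.023,-0.049,0.079,0,0,0],[255,0.023,-0.049,0.079,0,0,0]]}}

```text
time: 12.13
tool_pos: [471.2, 210.5, 16.7]
tcp_rot: [-0.8, 75.0, -80.4]
ft_force: [-0.5, 0.4, -0.7]
finger_gap: 0.1
```

```bash
python3 tip.py 15 -44.5 24 47.5; python3 look.py 10 wrist
```

```text
t 12.13 tip tray [-45.1 -57.4  46.1] gap 0.1 F [-0.5  0.4 -0.7] j [ 29.  10. 103. -15.  72.  24.]
rotvec [-0.004 -0.     0.005]
[-44.5, 24.0, 47.5] TCPworld [457. 291.  18.] delta [-0.0224  0.0003 -0.0783]
```

View pics/w10.png

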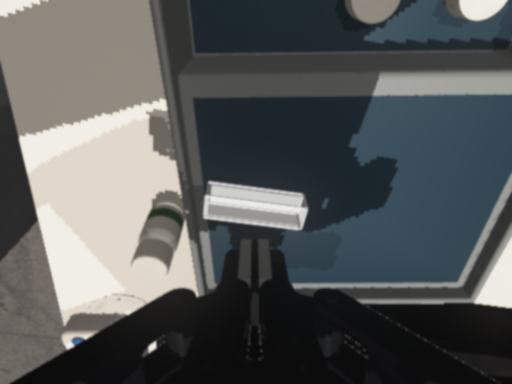

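Call:
{"name": "drive_tool", "arguments": {"deltas": [[255,-0.003,0.001,-0.007,0,0,0],[255,-0.005,0.001,-0.016,0,0,0],[255,-0.0075,0.001,-0.025,0,0,0],[255,-0.01,0.001,-0.034,0,0,0],[255,-0.0125,0.001,-0.043,0,0,0],[255,-0.015,0.001,-0.052,0,0,0],[255,-0.0175,0.001,-0.061,0,0,0],[255,-0.02,0.001,-0.07,0,0,0],[255,-0.0225,0.001,-0.079,0,0,0],[255,-0.0225,0.001,-0.079,0,0,0]]}}

```text
time: 13.07
tool_pos: [458.6, 293.8, 20.7]
tcp_rot: [0.1, 75.1, -79.4]
ft_force: [1.1, -0.5, -0.7]
finger_gap: -0.0
```

```bash
python3 tip.py 15 -45 20 150; python3 look.py 11 wrist
```

```text
t 13.07 tip tray [-42.2  26.7  50.2] gap -0.0 F [ 1.1 -0.5 -0.7] j [ 37.  16.  97. -14.  75.  31.]
rotvec [-0.004 -0.002  0.001]
[-45.0, 20.0, 150.0] TCPworld [457. 287. 121.] delta [-0.0947 -0.0027  0.0322]
```

View pics/w11.png

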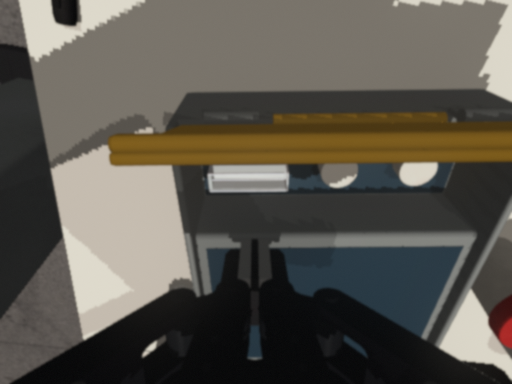

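All three lie flat in the trough: the cuvette at (248,178) and the caps at (340,174) and (418,174). Now I'll go over the lid to its outer side.

```bash
python3 tip.py 15 -42 22 100 -42 22 155 0 145 155 0 145 100
```

```text
t 13.17 tip tray [-42.3  25.1  50. ] gap 0.0 F [-0.6  0.1 -0.4] j [ 37.  16.  97. -14.  75.  31.]
rotvec [-0.005 -0.001  0.001]
[-42.0, 22.0, 100.0] TCPworld [460. 289.  71.] delta [-0.0475  0.0004  0.0159]
[-42.0, 22.0, 155.0] TCPworld [460. 289. 126.] delta [-0.1006  0.0004  0.0301]
[0.0, 145.0, 155.0] TCPworld [478. 418. 126.] delta [-0.1324  0.0418 -0.0889]
[0.0, 145.0, 100.0] TCPworld [478. 418.  71.] delta [-0.0793  0.0418 -0.1031]
```

Call:
{"name": "drive_tool", "arguments": {"deltas": [[255,-0.02,0,0.008,0,0,0],[255,-0.05,0,0.017,0,0,0],[255,-0.08,0,0.025,0,0,0],[255,-0.1,0.0,0.03,0,0,0],[255,-0.108,0.01,0,0,0,0],[255,-0.118,0.022,-0.035,0,0,0],[255,-0.126,0.034,-0.065,0,0,0],[255,-0.132,0.042,-0.089,0,0,0],[255,-0.132,0.042,-0.089,0,0,0],[255,-0.132,0.042,-0.089,0,0,0]]}}

```text
time: 14.0
tool_pos: [478.4, 417.8, 124.3]
tcp_rot: [-0.2, 75.0, -79.7]
ft_force: [0.1, -0.2, -0.5]
finger_gap: 0.2
```

```bash
python3 tip.py 15 0 145 100 0 130 100 0 105 98; python3 look.py 12 top
```

```text
t 14.0 tip tray [  0.4 144.9 153.8] gap 0.2 F [ 0.1 -0.2 -0.5] j [ 44.  25.  74. -12.  90.  35.]
rotvec [-0.004 -0.     0.002]
[0.0, 145.0, 100.0] TCPworld [478. 418.  71.] delta [ 0.0519 -0.0003 -0.014 ]
[0.0, 130.0, 100.0] TCPworld [481. 403.  71.] delta [ 0.0558 -0.0002  0.0005]
[0.0, 105.0, 98.0] TCPworld [486. 378.  69.] delta [ 0.0642 -0.0001  0.0241]
```

View pics/s12.png

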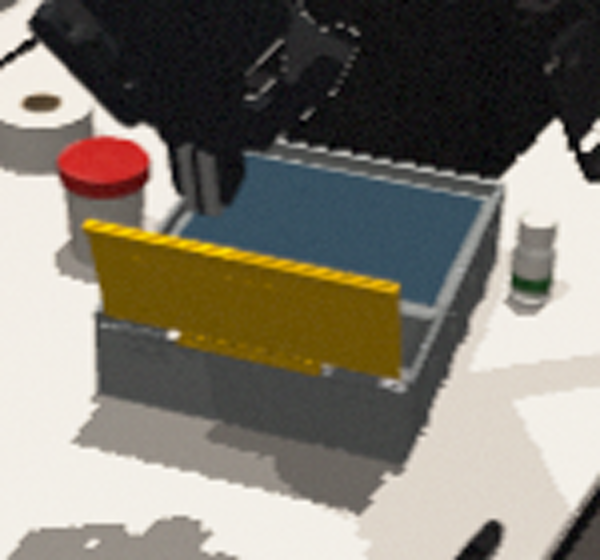

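Call:
{"name": "drive_tool", "arguments": {"deltas": [[255,0.02,0,-0.006,0,0,0],[255,0.04,0,-0.011,0,0,0],[255,0.052,0,-0.014,0,0,0],[255,0.052,0,-0.014,0,0,0],[255,0.052,0,-0.014,0,0,0],[255,0.054,0,-0.007,0,0,0],[255,0.056,0,0,0,0,0],[255,0.058,0,0.006,0,0,0],[255,0.06,0,0.012,0,0,0],[255,0.06,0,0.012,0,0,0]]}}

```text
time: 14.93
tool_pos: [484.2, 389.6, 71.1]
tcp_rot: [0.2, 75.1, -79.5]
ft_force: [0.2, 0.4, 0.0]
finger_gap: 0.1
```

```bash
python3 tip.py 15 0 105 98 0 90 96 0 78 91  0 66 80 0 57 69; python3 look.py 13 wrist
```

```text
t 14.93 tip tray [  0.7 116.1 100.6] gap 0.1 F [0.2 0.4 0. ] j [ 42.  25.  80. -13.  84.  34.]
rotvec [-0.007 -0.001  0.001]
[0.0, 105.0, 98.0] TCPworld [486. 378.  69.] delta [ 0.0054 -0.0006  0.0101]
[0.0, 90.0, 96.0] TCPworld [488. 364.  67.] delta [ 0.0112 -0.0005  0.0241]
[0.0, 78.0, 91.0] TCPworld [491. 352.  62.] delta [ 0.0191 -0.0005  0.0344]
[0.0, 66.0, 80.0] TCPworld [493. 340.  51.] delta [ 0.0328 -0.0004  0.0432]
[0.0, 57.0, 69.0] TCPworld [494. 331.  40.] delta [ 0.0458 -0.0003  0.049 ]
```

View pics/s13.png

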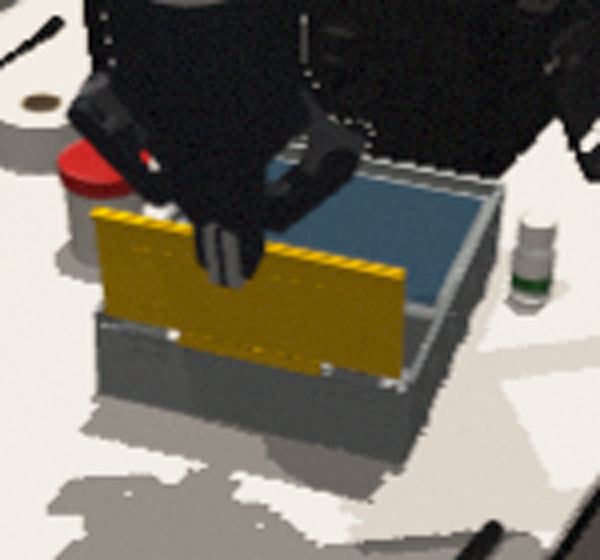

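View pics/w13.png

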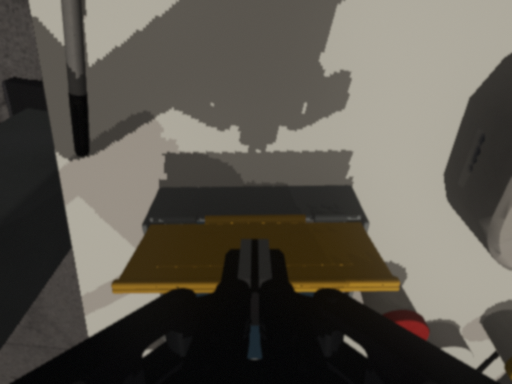

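The finger is against the lid's outer face (tip at (230,285) in the scene view) and the lid has started to move. I'll follow the arc.

Call:
{"name": "drive_tool", "arguments": {"deltas": [[255,0.0025,0,0.005,0,0,0],[255,0.0055,0,0.01,0,0,0],[255,0.0085,0,0.017,0,0,0],[255,0.011,0,0.024,0,0,0],[255,0.015,0,0.029,0,0,0],[255,0.019,0,0.0345,0,0,0],[255,0.026,0,0.039,0,0,0],[255,0.033,0,0.043,0,0,0],[255,0.04,0,0.046,0,0,0],[255,0.046,0,0.049,0,0,0]]}}

```text
time: 15.87
tool_pos: [494.0, 331.8, 37.6]
tcp_rot: [-0.1, 75.0, -79.7]
ft_force: [0.5, 0.5, 0.4]
finger_gap: 0.0
```

```bash
python3 tip.py 15 0 52 58 0 46 52 0 42 48 ; python3 look.py 14 wrist
```

```text
t 15.87 tip tray [-0.3 57.5 67. ] gap 0.0 F [0.5 0.5 0.4] j [ 38.  22.  87. -14.  78.  31.]
rotvec [-0.005 -0.001  0.002]
[0.0, 52.0, 58.0] TCPworld [495. 326.  29.] delta [0.0102 0.0004 0.003 ]
[0.0, 46.0, 52.0] TCPworld [496. 320.  23.] delta [0.0175 0.0004 0.0073]
[0.0, 42.0, 48.0] TCPworld [497. 317.  19.] delta [0.0224 0.0005 0.0101]
```

View pics/s14.png

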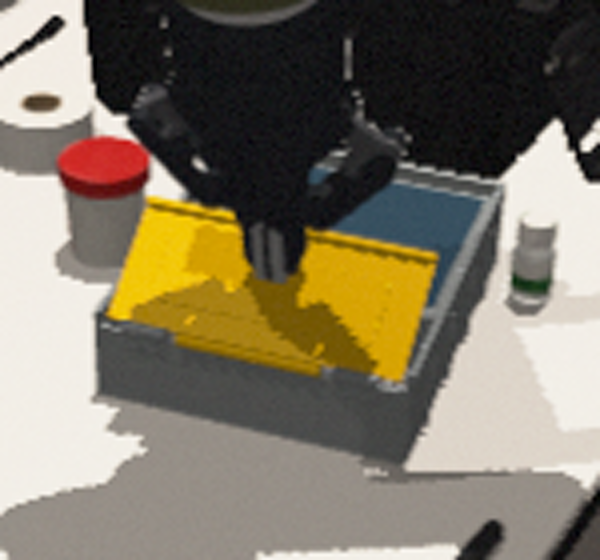

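View pics/w14.png

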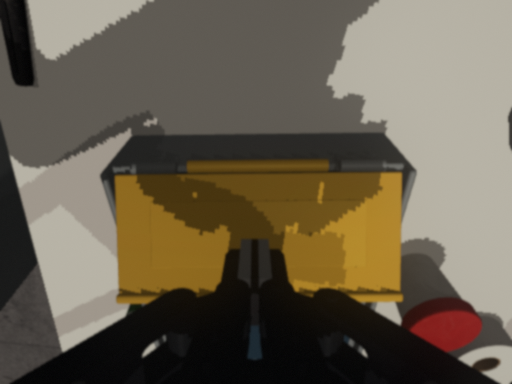

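Call:
{"name": "drive_tool", "arguments": {"deltas": [[255,0.003,0,0.001,0,0,0],[255,0.006,0,0.002,0,0,0],[255,0.009,0,0.003,0,0,0],[255,0.012,0,0.0045,0,0,0],[255,0.015,0,0.006,0,0,0],[255,0.0175,0,0.007,0,0,0],[255,0.02,0,0.0075,0,0,0],[255,0.022,0,0.008,0,0,0],[255,0.023,0,0.008,0,0,0],[255,0.023,0,0.008,0,0,0]]}}

```text
time: 16.8
tool_pos: [496.4, 318.9, 18.1]
tcp_rot: [-0.0, 75.1, -79.7]
ft_force: [-0.5, 0.2, 0.5]
finger_gap: 0.2
```

```bash
python3 tip.py 15 0 44 46 ; python3 look.py 15 wrist
```

```text
t 16.8 tip tray [-0.3 44.4 47.6] gap 0.2 F [-0.5  0.2  0.5] j [ 37.  22.  89. -14.  76.  31.]
rotvec [-0.005 -0.001  0.002]
[0.0, 44.0, 46.0] TCPworld [497. 319.  17.] delta [ 0.0016  0.0004 -0.    ]
```

View pics/s15.png

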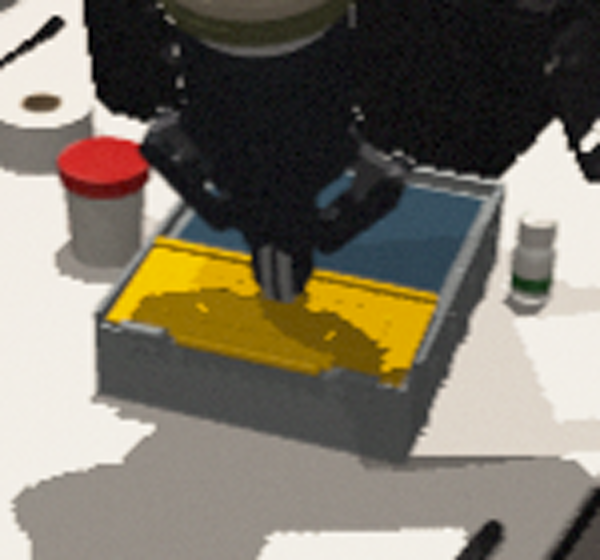

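Call:
{"name": "drive_tool", "arguments": {"deltas": [[255,0.001,0,0,0,0,0],[255,0.001,0,0,0,0,0],[255,0.002,0,0,0,0,0],[255,0.002,0,0,0,0,0],[255,0.003,0,0,0,0,0],[255,0.003,0,0,0,0,0],[255,0.003,0,0,0,0,0],[255,0.003,0,0,0,0,0],[255,0.003,0,0,0,0,0],[255,0.003,0,0,0,0,0]]}}

```text
time: 17.73
tool_pos: [496.7, 318.3, 15.5]
tcp_rot: [0.0, 75.1, -79.6]
ft_force: [-0.3, 0.1, -1.2]
finger_gap: -0.1
```

```bash
python3 tip.py 15 0 44 42
```

```text
t 17.73 tip tray [-0.2 43.8 45. ] gap -0.1 F [-0.3  0.1 -1.2] j [ 37.  22.  89. -14.  76.  31.]
rotvec [-0.005 -0.001  0.001]
[0.0, 44.0, 42.0] TCPworld [497. 319.  13.] delta [ 0.0028  0.0002 -0.0009]
```

Call:
{"name": "drive_tool", "arguments": {"deltas": [[255,0.001,0,0,0,0,0],[255,0.001,0,0,0,0,0],[255,0.002,0,0,0,0,0],[255,0.002,0,0,0,0,0],[255,0.003,0,0,0,0,0],[255,0.003,0,0,0,0,0],[255,0.003,0,0,0,0,0],[255,0.003,0,0,0,0,0],[255,0.003,0,0,0,0,0],[255,0.003,0,0,0,0,0]]}}

```text
time: 18.57
tool_pos: [497.1, 318.3, 14.2]
tcp_rot: [0.3, 75.1, -79.4]
ft_force: [-5.1, -0.3, 12.2]
finger_gap: -0.3
```

```bash
python3 tip.py 15 0 44 42; python3 look.py 16 wrist
```

```text
t 18.57 tip tray [ 0.2 43.7 43.7] gap -0.3 F [-5.1 -0.3 12.2] j [ 37.  22.  89. -14.  76.  31.]
rotvec [-0.006 -0.002  0.   ]
[0.0, 44.0, 42.0] TCPworld [497. 319.  13.] delta [ 0.0016 -0.0002 -0.0007]
```

View pics/s16.png

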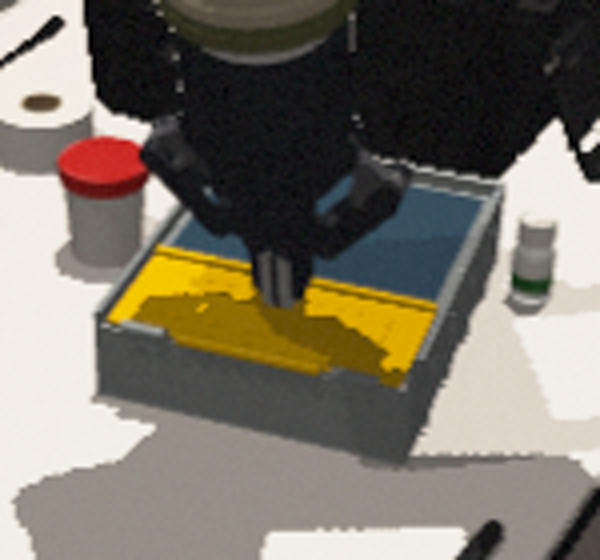

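Call:
{"name": "drive_tool", "arguments": {"deltas": [[255,0.0035,0,0,0,0,0],[255,0.0035,0,0,0,0,0],[255,-0.003,0,0.001,0,0,0],[255,-0.01,0,0.003,0,0,0],[255,-0.03,0,0.008,0,0,0],[255,-0.06,0,0.016,0,0,0],[255,-0.09,0,0.024,0,0,0],[255,-0.12,0,0.032,0,0,0],[255,-0.14,0,0.0375,0,0,0],[255,-0.14,0,0.0375,0,0,0]]}}

```text
time: 19.5
tool_pos: [499.6, 319.0, 163.9]
tcp_rot: [2.0, 75.3, -77.8]
ft_force: [1.6, 0.4, 0.7]
finger_gap: 0.1
```

```bash
python3 tip.py 15 -100 -20 200; python3 look.py 17 wrist
python3 - <<'E'
from h import *
from go import W
for a in (0,.05,.1,.2):
    print(a,[((proj("scene",W((x,95-68*np.cos(a)-3*np.sin(a)*0,46+68*np.sin(a)+3)))[0]-[190,110])*4).round() for x in (73,-73)])
E
```

```text
t 19.5 tip tray [  2.6  43.8 193.4] gap 0.1 F [1.6 0.4 0.7] j [ 37.  14.  83. -13.  89.  27.]
rotvec [-0.008 -0.005 -0.007]
[-100.0, -20.0, 200.0] TCPworld [410. 237. 171.] delta [ 0.0091 -0.1024  0.0644]
0 [array([158., 240.]), array([439., 300.])]
0.05 [array([158., 234.]), array([439., 294.])]
0.1 [array([158., 229.]), array([440., 289.])]
0.2 [array([157., 219.]), array([441., 278.])]
```

View pics/s17.png

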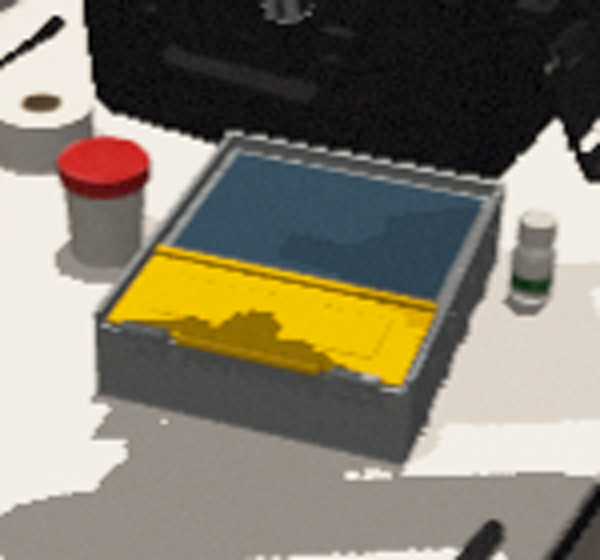

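View pics/w17.png

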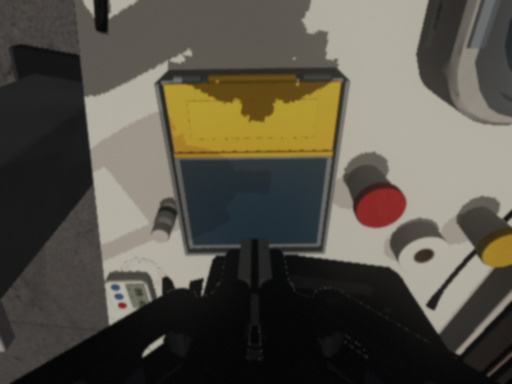

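The scene view shows the lid's free edge running from (158,245) to (437,300). That matches the prediction for shut, (158,240) to (439,300). The deck is empty, the bystanders look unmoved, and the hand is about 150 mm clear.

Run:
```python
from bench import hand_in,sense
print(sense()["qd"].round(2),hand_in())
```

```text
the job is handed in; nothing more can be done
[ 0.02  1.78  2.57  0.11 -0.39  0.18] None
```

I swept both caps and then the cuvette off the deck into the trough with shut fingertips. The wrist view showed all three lying on the trough floor. I then pushed the lid over from its outer side, pressed it down and lifted the hand straight up, about 150 mm clear. I handed in at about 19.7 s.

**Last checks**
- **Lid:** the press reached a hard stop at about 12 N, with the hinge needing about 1 N to move. The last picture puts the free edge within about 5 pixels, on a 4x enlargement, of where a shut lid should be.
- **Deck and bystanders:** the deck is empty. The red-lidded cup and the green-banded vial look where they were. I only saw part of the marker in the last pictures and did not measure it, but the hand never went near it.

**What disagreed**
- **Fingertip position:** the real tips were about 30 mm short of the reported tool point. I found this from the pictures and a descent that met no contact below deck height, and corrected every later move for it.
- **At hand-in:** the arm was still settling at up to about 2.6 degrees/s, well clear of everything.

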